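# Lock a push-and-twist cap and put the tin away

### The job

Take the square tin by its body, stand it fully down in the square frame on the counter and let go of it. Then take its loose cap by the bar, press it down against the spring and turn it clockwise (seen from above) right to the stop, so that it springs up locked while the tin still stands in the frame; then stand the locked tin upright on the floor of the open black drawer and let go. Keep the tin upright throughout and leave the other things on the counter where they are.

Things in the scene. Friction and masses are not known exactly. Their poses are not given: they have to be found in the camera images.
- tin_center (a point): Centre, 34 mm above the underside, of the loose square tin: bare steel, 64 x 64 mm, 68 mm tall, about 0.28 kg. z is up, x and y are square to its sides. It starts upright on the counter with its cap loose in its mouth. Its walls can be gripped anywhere below the rim. Off the frame it would turn along with the cap.
- cap_grip (a point): Centre of the bar on the black plastic cap (0.06 kg): bar 50 mm long (cap's x), 14 thick (y), 16 tall; under it a round flange of 56 mm diameter, 4 thick, its top 8 mm below this point, and a 40 mm stem with three lugs. Cap loose: this point is 93.5 mm above the tin's underside; locked: 88.5 mm. Cap yaw less tin yaw: 0.75 to 1.25 rad at the start, within 0.09 of 0 locked.
- lug0 (a point): Top of the cap's first lug, 24 mm from the cap's axis along the cap's own x, 29.5 mm below the bar's centre. Each lug is about 7 mm wide and 4 mm thick.
- notch0 (a point): Roof of the tin's first notch, where a lug's top lies when locked: 24 mm from the tin's axis along the tin's own x, 59 mm above its underside.
- notch1 (a point): The same for the second notch, 120 degrees counter-clockwise from the first.
- notch2 (a point): The same for the third notch, 240 degrees counter-clockwise from the first.
- holder_mid (a point): Middle, at counter level, of the fixed grey square frame: outside 92 x 92 mm, inside 68 x 68 mm, 14 mm high, open to the counter. Its x and y axes are square to its sides. The tin fits in at any quarter turn with 2 mm to spare on each side, and then cannot turn more than about 0.06 rad.
- drawer_in (a point): Middle of the floor of the open, empty black drawer, low in the middle of a fixed bank of drawers: inside 138 mm along this frame's x by 104 mm along y, floor 6 mm above the counter, walls up to 46 mm above the counter. The bank (144 mm tall, 342 mm wide) rises 72 mm from this point on its +x side.
- drill: Bystander: yellow cordless drill standing on its battery, about 200 x 80 x 215 mm. Origin: middle of its underside.
- mallet: Bystander: green-headed mallet lying flat, head 58 mm diameter x 95 mm, wooden handle 245 mm long towards its own -x. Origin: on the counter under the head.
- level: Bystander: aluminium spirit level standing on edge, 22 x 500 x 48 mm, long along its own y. Origin: middle of its underside.
- jar: Bystander: clear glass jar with a hinged steel lid, 84 mm diameter, 116 mm tall. Origin: middle of its underside.
- screwdriver: Bystander: screwdriver lying flat. Origin: middle of its underside.
- tape: Bystander: tape measure, 70 x 36 x 62 mm. Origin: middle of its underside.
- tray: Bystander: small open steel tray, 80 x 60 x 25 mm. Origin: middle of its underside.
- tin: The tin: origin in the middle of its underside. Three tabs point inwards just below its rim. The lugs of the loose cap lie in the gaps between the tabs, so that it cannot turn far until pressed; they lock in notches under the tabs. A spring plate below the cap pushes it up: 4 N when loose, 0.7 N more per mm pressed.
- cap: The cap: origin in the middle of the stem's underside, 33.5 mm below the bar's centre. Pressed down at least 11 mm (at 13.5 mm, about 14 N, its flange meets the tin's rim) it turns clockwise under the tabs to a stop, at a yaw 0.09 rad past the tin's. Let up there it rises into the notches, 5 mm lower than when loose, and the tin can be lifted by the bar.
There are look-alikes about, which are no part of the job. Of the things that look like the tin, the larger one is meant.

How it is judged:
On the way, in this order (a step that is already met when the one before it is completed fails the run):
1. the tin stands fully down in the frame, let go (horizontal distance between tin_center and holder_mid below 0.006 m and z of tin_center in the frame of holder_mid below 0.038 m and angle between tin_center's own z axis and vertical below 0.06 rad and contact force between the fingers and tin below 0.2 N and contact force between the fingers and cap below 0.2 N), for 0.2 s.
2. the cap is locked while the tin stands in the frame (horizontal distance between tin_center and holder_mid below 0.006 m and z of tin_center in the frame of holder_mid below 0.038 m and angle between tin_center's own z axis and vertical below 0.06 rad and (distance between lug0 and notch0 below 0.005 m or distance between lug0 and notch1 below 0.005 m or distance between lug0 and notch2 below 0.005 m)), for 0.2 s.
At the end, for the whole second after the job is handed in: The cap is locked in the tin (a lug within 5 mm of its notch) and the tin stands on the drawer's floor, upright within 0.08 rad, its centre 28 to 40 mm above the floor, within 45 mm (lengthwise) and 30 mm (across) of the drawer's middle, at rest ((distance between lug0 and notch0 below 0.005 m or distance between lug0 and notch1 below 0.005 m or distance between lug0 and notch2 below 0.005 m) and z of tin_center in the frame of drawer_in between 0.028 and 0.04 m and x of tin_center in the frame of drawer_in between -0.045 and 0.045 m and y of tin_center in the frame of drawer_in between -0.03 and 0.03 m and angle between tin_center's own z axis and vertical below 0.08 rad and linear speed of each of tin, cap below 0.02 m/s); the robot touches nothing.
It fails at once if the tin is tipped more than 0.5 rad (angle between tin_center's own z axis and vertical above 0.5 rad).
It fails at once if one of the other things on the counter is moved more than 30 mm (distance of any of drill, mallet, level, jar, screwdriver, tape, tray from where it was at the start of the episode above 0.03 m).
It also fails if it takes over 58 s, if anything falls off the work surface, if the arm or the gripper's body presses on something with over 40 N, if the wrist force passes 120 N, or if a joint passes its speed limit or range.

### The arm

A 7-joint arm with a two-finger parallel gripper is mounted at the origin on the work surface. World frame = base frame: x ahead of the robot, y to its left, z up, the work surface at z = 0. Lengths are in m, angles in rad, forces in N, time in s.
With the tool pointing down it reaches from about 0.4 to 0.85 m from the base axis. Payload 4.5 kg.
Tool frame: the origin (TCP) lies between the finger pads; the fingertips stand 19 mm ahead of it and the grasp point (between the pads) is the TCP (r.tips_ahead is the distance from the TCP to the fingertips, in m); z points along the fingers, y is the line along which they close (so a half turn about z gives the same grasp; the last joint's range is limited). The gripper opens to 88 mm and grips with 3 to 60 N. Pads are 18 mm wide; open, the fingers measure 123 mm over their backs; the gripper's body (75 mm by 187 mm) begins 45 mm behind the grasp point.
Start: joints at [1.382, 0.689, -0.195, 1.565, 0.157, 0.902, -0.215], TCP at [0.138, -0.61, 0.258] pointing down, gripper open.
Joint ranges: [-3.01, 3.01], [-0.46, 2.08], [-1.47, 1.51], [0.13, 2.56], [-1, 4.14], [0.04, 2.09], [-2.66, 2.66]. Speed limits (rad/s): [2.57, 2.57, 3.14, 3.14, 3.14, 3.14, 3.14].

### API

Orientations are given as a unit quaternion [x, y, z, w].
In Python, from plant import r, cams, models gives the robot as it stands. The module is installed in compiled form; this text tells all that it offers.
- The arm moves only by the tool jog_arm, never from a script. Its arguments are lists of equal length, an entry for each row: "turn": the turn, a rotation vector about the tool's x, y, z in rad, a list of three; "translation": the shift along the tool's x, y, z in m, a list of three; "grip": the closure, from 0 (fully open) to 1 (shut). In form: {"turn": [[ax, ay, az], ...], "translation": [[tx, ty, tz], ...], "grip": [grip, ...]}. A call has 1 to 20 rows; each row is the pose to reach, as a shift and turn from the pose commanded when the call began, along the tool's axes at that moment; what a row does not reach only later rows make up. A row lasts 1/8 s, in which the tool goes at most 62.5 mm and 10.7 degrees, less where a joint would pass 70% of its speed; a pose out of reach is approached as far as the arm can. A call with a gripper value outside its range is refused whole. The fingers move at their own pace and stop on an object; "force" is the grip in N (left out, the last holds). Time passes only in rows, so rows that repeat a pose let the fingers close. It gives the time, the measured TCP pose, the force, the opening and the grip force at its end, in the units of the state.
- r.get_state(): the state, without advancing time (a new reading comes with each control period).
- cams.snapshot(name): name is "side" or "top" or "wrist"; returns the picture (384x512x3 uint8, red, green, blue); there is no depth.
- cams.camera_params(name): a dict with "fx", "fy", "cx", "cy" (pixels), "eye" and "orientation" of the camera in the world. Camera axes: x right, y up, looking along -z (the intrinsics and any distortion apply to the point x, -y, -z); pixel columns grow to the right and rows downward; lengths in m; the calibration is good to about 2 mm. A picture is of the moment at which its call begins: read the wrist's pose just before it. camera_params takes no time and is no camera call; for the wrist camera it gives the pose at the moment of the call.
- r.finish_job(): hands the job in; it is judged then, once.
Trained networks look in the newest picture that a camera, given by its name, has taken for a name from the list of things; names that differ only in an ending like _2 or _b are one class to them, and where a whole thing is asked for, a point or a joint stands for the part that bears it (a point fixed in the world has none). Each returns a list of dicts, best first, with "p" (0 to 1); they miss things now and then, are a little off and sometimes report something else, mostly with a low value. They report only what shows in the picture. A call takes as long as a camera call. They do not tell look-alikes from the thing itself.
- models.find_in(camera, name): "position" ([x, y, z] in m, in world coordinates, good to about 4 mm: the middle of the surface that is visible of it).
- models.masks_of(camera, name): "pixels" (384x512 bool, what is visible of it).
- models.place_of(camera, name): "position" ([x, y, z] in m, in world coordinates, good to about 4 mm: a listed point, or the origin of a listed thing).
The state is a dict: "clock": time; "q": joint angles; "qd": joint speeds; "joint_torque": joint torques, N m; "tool_pos": TCP position; "eef_rot": TCP orientation; "contact_force": force on the tool from outside, world axes, zero at the start; "moment": the same for the moment, N m; "opening": opening from 0.0 (shut) to 1.0 (fully open); "finger_force": force on a finger pad.
Only numpy, scipy, OpenCV 4.12 (cv2) and the standard library are available. Lean on these libraries where they do the work, as an engineer would, in place of code of your own. Each camera call takes 0.05 s, during which the arm holds its last target. There are 200 camera calls.

## Working session

There is one attempt and no reset: what is moved stays moved. The work goes in short steps, Python scripts to look and compute and a tool call to move; the robot and the scene stay as the last step left them, time stands still between calls to the robot, and variables do not carry over. Pictures are saved under pics/ and viewed, at most 10 in all, crops included, and the job is handed in when it is done.

Besides the shell and the picture viewer there is one more tool, called after ">>>" as a command line: name --argument value ..., lists and objects as JSON in quotes. jog_arm: Moves the arm, as the interface text tells. Its arguments: {"type":"object","properties":{"turn":{"type":"array"},"translation":{"type":"array"},"grip":{"type":"array"},"force":{"type":"number"}},"required":["turn","translation","grip"]}

```bash
mkdir -p pics
cat > h.py <<'E'
import numpy as np, cv2
from plant import r, cams, models
from scipy.spatial.transform import Rotation as R
def snap(c,fn=None):
    P=cams.camera_params(c); im=cams.snapshot(c)
    if fn: cv2.imwrite('pics/'+fn,im[:,:,::-1])
    return im,P
def rot(P):
    o=np.array(P['orientation'],float)
    return o if o.shape==(3,3) else R.from_quat(o).as_matrix()
def px2w(P,u,v,z):
    uv=np.array([[[u,v]]],float); K=np.array([[P['fx'],0,P['cx']],[0,P['fy'],P['cy']],[0,0,1]])
    n=cv2.undistortPoints(uv,K,np.array(P.get('distortion',[0,0,0,0.]),float))[0,0]
    d=rot(P)@np.array([n[0],-n[1],-1]); e=np.array(P['eye']); return e+d*(z-e[2])/d[2]
def w2px(P,p):
    c=rot(P).T@(np.array(p)-P['eye']); x,y=c[0]/-c[2],-c[1]/-c[2]
    return P['fx']*x+P['cx'],P['fy']*y+P['cy']
def totool(p,yaw=None):
    s=r.get_state(); Q=R.from_quat(s['eef_rot']); return Q.inv().apply(np.array(p)-s['tool_pos'])
E
python3 - <<'E'
from h import *
for c in ['top','side']:
    im,P=snap(c,c+'0.png'); print(c,P)
    for n in ['tin_center','cap_grip','holder_mid','drawer_in']+(['drill','mallet','level','jar','tape','tray','screwdriver'] if c=='top' else []):
        for d in models.place_of(c,n): print(n,np.round(d['position'],3),round(d['p'],2),np.round(w2px(P,d['position'])))
a=cv2.imread('pics/top0.png');
print(r.get_state())
E
```

```text
top {'fx': 406.39164895545815, 'fy': 406.39164895545815, 'cx': 257.3766995138523, 'cy': 185.72902461684166, 'eye': array([ 0.34581343, -0.07804687,  1.15271982]), 'orientation': array([ 0.08051572, -0.07276223, -0.68054374,  0.72462618])}
tin_center [ 0.524 -0.221  0.034] 0.68 [315. 213.]
cap_grip [ 0.524 -0.229  0.093] 0.86 [320. 210.]
cap_grip [ 0.697 -0.134 -0.   ] 0.69 [285. 155.]
cap_grip [ 0.361  0.148 -0.   ] 0.54 [179. 265.]
holder_mid [ 0.476  0.025 -0.003] 0.76 [226. 226.]
drawer_in [0.491 0.366 0.007] 0.96 [107. 213.]
drill [ 0.587 -0.52  -0.004] 0.96 [417. 200.]
mallet [ 0.694 -0.135 -0.001] 0.92 [286. 156.]
level [ 0.803  0.024 -0.004] 0.94 [235. 119.]
level [ 0.549 -0.226  0.06 ] 0.61 [318. 203.]
level [0.487 0.364 0.005] 0.5 [107. 215.]
level [ 0.524 -0.228  0.093] 0.19 [320. 210.]
jar [0.71  0.112 0.001] 0.75 [203. 146.]
tape [0.361 0.147 0.004] 0.89 [179. 265.]
tape [ 0.508 -0.2    0.06 ] 0.18 [308. 217.]
tray [ 0.665 -0.013 -0.001] 0.59 [244. 163.]
screwdriver [ 0.39  -0.119 -0.003] 0.69 [275. 260.]
side {'fx': 461.01563261616485, 'fy': 461.01563261616485, 'cx': 257
[... 557 characters left out ...]
6,  0.68905317, -0.19460399,  1.56533369,  0.15725452,
        0.90251196, -0.21514732]), 'qd': array([-1.51271525e-04,  9.64877670e-04,  1.14736888e-03, -5.70055906e-05,
       -9.90964788e-04, -3.57495194e-04,  3.79866549e-04]), 'joint_torque': array([ 5.80332635e-04, -5.27470243e+01, -1.26716729e+00, -1.53744113e+01,
       -5.19953552e-02, -8.07904689e-04,  1.08595168e-05]), 'tool_pos': array([ 0.13813086, -0.60954687,  0.25776305]), 'eef_rot': array([9.93804515e-01, 1.11142180e-01, 2.42513766e-05, 3.25227606e-05]), 'contact_force': array([-0.1325019 ,  0.35496375,  0.33324479]), 'moment': array([-0.01191229,  0.03874516,  0.00163967]), 'finger_force': 0.0, 'opening': 0.9987766793801484}
```

View pics/top0.png

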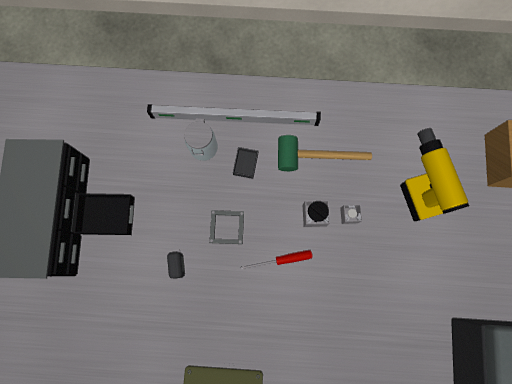

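View pics/side0.png

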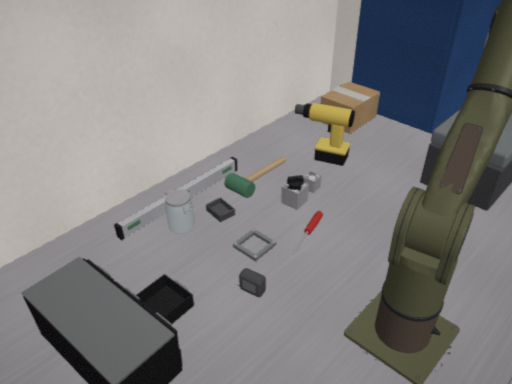

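Candidates for the tin: the larger one with the black cap at top-view pixel (316,213), and a smaller one with a pale cap at (352,214). The larger one fits the description (64 mm, black cap). I'll confirm that in an enlarged crop and measure the yaws.

Run:
```python
from h import *
im,P=snap('top')
a=cv2.resize(im[180:250,200:370],None,fx=4.6,fy=4.6,interpolation=cv2.INTER_CUBIC); cv2.imwrite('pics/crop1.png',a[:,:,::-1])
for n,z in [('holder_mid',.014),('drawer_in',.046),('tin',.068)]:
    src={'holder_mid':'holder_mid','drawer_in':'drawer_in','tin':'tin'}[n]
    try: ms=models.masks_of('top',src)
    except Exception as e: print(n,e); continue
    for m in ms[:2]:
        ys,xs=np.nonzero(m['pixels']); W=np.array([px2w(P,u,v,z)[:2] for u,v in zip(xs,ys)],np.float32)
        print(n,round(m['p'],2),cv2.minAreaRect(W*1000),np.round(W.mean(0),3))
print(totool([.52,-.222,.26]))
# fine edges of holder: grey darker than counter
```

```text
holder_mid 0.98 ((474.0211181640625, 20.46891212463379), (92.42591094970703, 94.43492126464844), 0.9730480909347534) [0.475 0.021]
drawer_in 0.89 ((508.147216796875, 468.9948425292969), (395.13818359375, 378.693359375), 7.361703395843506) [0.491 0.506]
tin 0.64 ((519.5722045898438, -219.6699676513672), (70.05640411376953, 70.16118621826172), 4.60478401184082) [ 0.511 -0.211]
tin 0.57 ((523.0949096679688, -315.5066833496094), (53.70328903198242, 58.7634391784668), 5.462474822998047) [ 0.524 -0.315]
[ 0.45808131 -0.29359866 -0.00227857]
```

View pics/crop1.png

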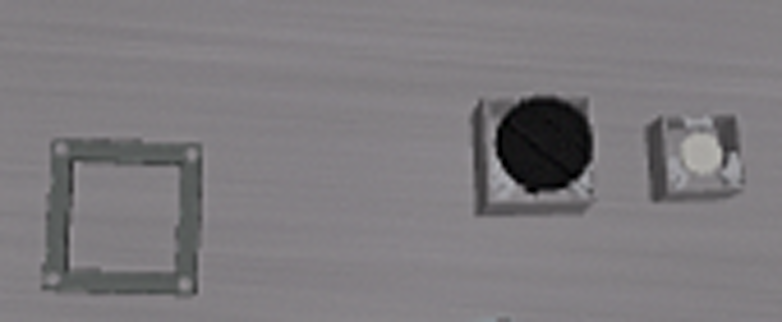

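The crop confirms it: the big tin with the black round cap is at crop (535,150), its bar running from upper left to lower right (world yaw about 0.97). The small tin with the pale knob is at (697,155) and stays out of it. The frame is at (122,215). Moving above the tin, with the fingers closing along world x to stay clear of the small one.

>>> jog_arm --turn '[[0,0,-1.38],[0,0,-1.38],[0,0,-1.38],[0,0,-1.38],[0,0,-1.38],[0,0,-1.38],[0,0,-1.38],[0,0,-1.38],[0,0,-1.38],[0,0,-1.38],[0,0,-1.38],[0,0,-1.38]]' --translation '[[0.458,-0.294,0],[0.458,-0.294,0],[0.458,-0.294,0],[0.458,-0.294,0],[0.458,-0.294,0],[0.458,-0.294,0],[0.458,-0.294,0],[0.458,-0.294,0],[0.458,-0.294,0],[0.458,-0.294,0],[0.458,-0.294,0],[0.458,-0.294,0]]' --grip '[0,0,0,0,0,0,0,0,0,0,0,0]'

```text
clock: 2.55
tool_pos: [0.5186, -0.2234, 0.2576]
eef_rot: [0.697, 0.717, -0.001, -0.0]
contact_force: [-0.6, 0.5, 0.1]
opening: 1.0
finger_force: 0.0
```

Run:
```python
from h import *
im,P=snap('wrist','w1.png'); print(P)
s=r.get_state(); print(s['clock'],s['tool_pos'],s['eef_rot'],s['q'])
for n in ['tin_center','cap_grip','holder_mid']:
    for d in models.place_of('wrist',n): print(n,np.round(d['position'],4),round(d['p'],2),np.round(w2px(P,d['position'])))
```

```text
{'fx': 341.4520292165951, 'fy': 341.4520292165951, 'cx': 260.4353346953902, 'cy': 191.2035926156264, 'eye': array([ 0.51578469, -0.15177452,  0.38395145]), 'orientation': array([-0.14188529, -0.00106371,  0.01435985,  0.98977837])}
2.6 [ 0.51873093 -0.22327012  0.25760101] [ 6.96679372e-01  7.17382347e-01 -6.47400472e-04 -2.71385287e-05] [ 0.6435827   0.64988566 -0.54145274  1.73974181  0.42143238  0.87074904
 -0.05510006]
tin_center [ 0.5381 -0.206   0.0618] 0.29 [283. 151.]
cap_grip [ 0.5223 -0.2275  0.0924] 0.84 [266. 181.]
```

View pics/w1.png

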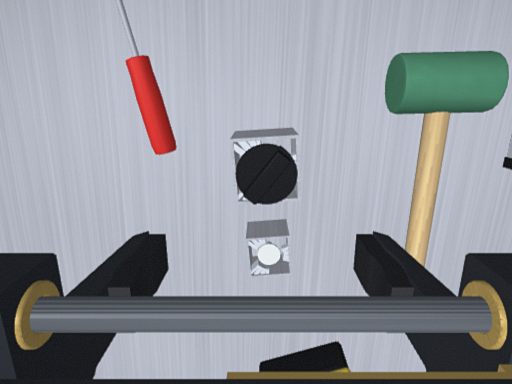

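The wrist view shows the big tin's rim at roughly (236,138) to (297,203) with the cap at (266,174) and the bar diagonal. The small tin is below it at (269,255). I'll enlarge this to get the rim corners.

Run:
```python
from h import *
a=cv2.imread('pics/w1.png')[122:212,222:312]; a=cv2.resize(a,(594,594),interpolation=cv2.INTER_CUBIC)
cv2.imwrite('pics/w1c.png',a)
P=cams.camera_params('wrist')
for u,v in [(237,138),(297,136),(237,203),(297,201)]: print(px2w(P,u,v,.068))
```

```text
[ 0.49553052 -0.19280857  0.068     ]
[ 0.55075564 -0.18931043  0.068     ]
[ 0.49620711 -0.25593758  0.068     ]
[ 0.5545258  -0.25212294  0.068     ]
```

View pics/w1c.png

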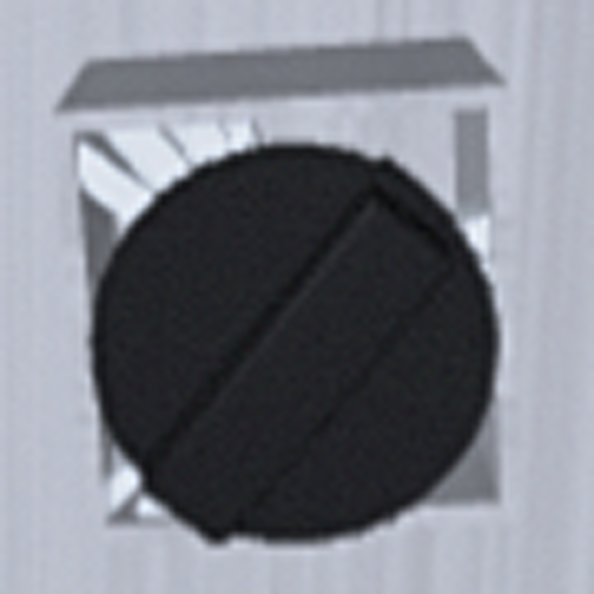

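Run:
```python
from h import *
P=cams.camera_params('wrist')
f=lambda x,y,z:px2w(P,222+x/6.6,122+y/6.6,z)
A,B=f(55,110,.068),f(505,82,.068); d=(B-A); L=np.hypot(*d[:2]); yaw=np.arctan2(d[1],d[0])
A0,B0=f(85,62,0),f(465,38,0)
print('rim edge',A,B,L,yaw,'center',(A+B)/2+.032*np.array([np.sin(yaw),-np.cos(yaw),0]))
d0=B0-A0;y0=np.arctan2(d0[1],d0[0]);print('base',A0,B0,np.hypot(*d0[:2]),y0,(A0+B0)/2+.032*np.array([np.sin(y0),-np.cos(y0),0]))
C=[f(*c,.1015) for c in [(370,200),(450,262),(150,475),(222,542)]]
print('bar',np.mean(C,0),[np.arctan2(*(C[i]-C[j])[[1,0]]) for i,j in [(0,2),(1,3)]])
c=f(296,343,.0815); print('flange',c)
s=r.get_state(); print('toolyaw',R.from_quat(s['eef_rot']).as_matrix()[:,0])
```

```text
rim edge [ 0.4893842  -0.19360712  0.068     ] [ 0.55206223 -0.18782846  0.068     ] 0.06294385010123638 0.09193601764845867 center [ 0.52366103 -0.22258265  0.068     ]
base [ 0.48863609 -0.19453073  0.        ] [ 0.55258437 -0.18859943  0.        ] 0.06422275792993748 0.09248692647516556 [ 0.5235656  -0.22342831  0.        ]
bar [ 0.52356706 -0.22197437  0.1015    ] [np.float64(0.9390223759403225), np.float64(0.9403322194665465)]
flange [ 0.52391741 -0.22282797  0.0815    ]
toolyaw [-3.03695744e-02  9.99538656e-01 -4.04431185e-04]
```

Everything agrees: tin centre (0.5236,-0.223), yaw 0.092, bar yaw 0.94 (difference 0.85, within the given range). Descending and gripping.

>>> jog_arm --turn '[[0,0,-0.062],[0,0,-0.062],[0,0,-0.062],[0,0,-0.062],[0,0,-0.062],[0,0,-0.062],[0,0,-0.062],[0,0,-0.062],[0,0,-0.062],[0,0,-0.062],[0,0,-0.062]]' --translation '[[0,0.005,0.05],[0,0.005,0.1],[0,0.005,0.14],[0,0.005,0.17],[0,0.005,0.185],[0,0.005,0.195],[0,0.005,0.195],[0,0.005,0.195],[0,0.005,0.195],[0,0.005,0.195],[0,0.005,0.195]]' --grip '[0,0,0,0,0,0,0,1,1,1,1]' --force 30

```text
clock: 4.12
tool_pos: [0.5243, -0.2219, 0.0633]
eef_rot: [0.673, 0.739, -0.001, 0.0]
contact_force: [-2.3, -0.5, 5.6]
opening: 0.721
finger_force: 30.0
```

>>> jog_arm --turn '[[0,0,0],[0,0,0],[0,0,0],[0,0,0.02],[0,0,0.04],[0,0,0.06],[0,0,0.077],[0,0,0.077],[0,0,0.077],[0,0,0.077]]' --translation '[[0,0,-0.02],[0,0,-0.05],[0.01,-0.002,-0.07],[0.04,-0.008,-0.08],[0.08,-0.015,-0.08],[0.12,-0.022,-0.08],[0.155,-0.029,-0.08],[0.17,-0.032,-0.08],[0.176,-0.033,-0.08],[0.176,-0.033,-0.08]]' --grip '[1,1,1,1,1,1,1,1,1,1]'

```text
clock: 5.38
tool_pos: [0.4757, -0.0501, 0.1427]
eef_rot: [0.701, 0.713, -0.0, 0.0]
contact_force: [-0.3, -0.8, -3.7]
opening: 0.721
finger_force: 30.0
```

Run:
```python
from h import *
im,P=snap('wrist','w2.png')
s=r.get_state(); print(s['clock'],s['tool_pos'],s['eef_rot'],s['opening'],P['eye'],P['orientation'])
for d in models.place_of('wrist','holder_mid'): print(np.round(d['position'],4),round(d['p'],2),np.round(w2px(P,d['position'])))
for m in models.masks_of('wrist','holder_mid')[:2]:
    ys,xs=np.nonzero(m['pixels']); W=np.array([px2w(P,u,v,.014)[:2] for u,v in zip(xs,ys)],np.float32)*1000
    print(round(m['p'],2),cv2.minAreaRect(W),xs.min(),xs.max(),ys.min(),ys.max())
    h=cv2.convexHull(np.c_[xs,ys].astype(np.int32)); ap=cv2.approxPolyDP(h,6,True)[:,0]; print([(tuple(q),np.round(px2w(P,*q,.014)[:2],4)) for q in ap])
```

```text
5.425 [ 0.4757684  -0.05061462  0.14262273] [ 7.01669820e-01  7.12502089e-01 -2.68618080e-04  4.05642613e-04] 0.7271393420664084 [0.4736397  0.02152141 0.269082  ] [-1.41720977e-01 -8.51196211e-04  7.87182946e-03  9.89874979e-01]
0.59 ((472.7992248535156, 21.916467666625977), (91.68431091308594, 91.33002471923828), 1.4353015422821045) 193 326 21 154
[((np.int32(325), np.int32(21)), array([0.5166, 0.0681])), ((np.int32(320), np.int32(152)), array([ 0.519 , -0.0216])), ((np.int32(202), np.int32(154)), array([ 0.4301, -0.0245])), ((np.int32(193), np.int32(22)), array([0.4269, 0.0661]))]
```

View pics/w2.png

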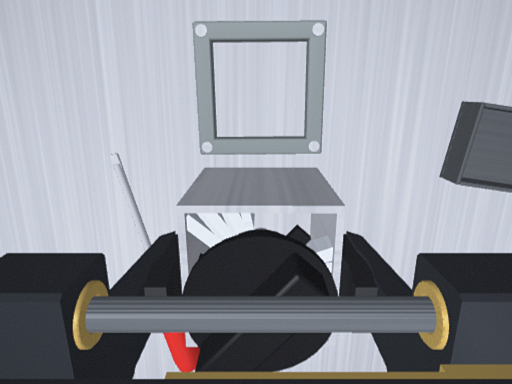

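The frame is clear in view: outer corners (193,22), (325,21), (320,152), (202,154), so its centre is (0.473,0.022) and its yaw 0.029. The tin hangs below it with rim edge (177,206) to (345,205). I'll work out where the tin sits in the hand.

Run:
```python
from h import *
P=cams.camera_params('wrist'); im=cv2.imread('pics/w2.png',0)
s=r.get_state(); Q=R.from_quat(s['eef_rot']).as_matrix(); print(s['tool_pos'],np.arctan2(Q[1,0],Q[0,0]))
zr=s['tool_pos'][2]+.068-.0633
for (a,b,z) in [((177,206),(345,205),zr),((204,168),(318,167.5),zr-.068)]:
    A,B=px2w(P,*a,z),px2w(P,*b,z); d=B-A; y=np.arctan2(d[1],d[0]); print(np.hypot(*d[:2]),y,(A+B)/2+.032*np.array([np.sin(y),-np.cos(y),0]))
for u in (225,290): print([int(v) for v in im[195:212,u]],[int(v) for v in im[160:176,u]])
```

```text
[ 0.47572281 -0.05077244  0.14260713] 1.5855043699697298
0.06316361118840225 0.020724164299128222 [ 0.47513913 -0.05231121  0.14730713]
0.06469045410347465 0.018858700703895018 [ 0.47516385 -0.05272839  0.07930713]
[127, 128, 128, 128, 130, 128, 126, 124, 123, 120, 155, 208, 207, 206, 205, 206, 203] [204, 204, 204, 201, 203, 204, 199, 170, 126, 125, 130, 129, 128, 128, 131, 128]
[126, 126, 126, 130, 127, 125, 126, 130, 125, 126, 163, 219, 218, 214, 214, 214, 216] [212, 213, 211, 212, 212, 215, 210, 177, 124, 122, 122, 126, 125, 124, 122, 123]
```

>>> jog_arm --turn '[[0,0,-0.012],[0,0,-0.012],[0,0,-0.012],[0,0,-0.012],[0,0,-0.012],[0,0,-0.012],[0,0,-0.012]]' --translation '[[0.03,0,0],[0.06,-0.001,0],[0.0745,-0.001,0.01],[0.0745,-0.001,0.03],[0.0745,-0.001,0.05],[0.0745,-0.001,0.055],[0.0745,-0.001,0.055]]' --grip '[1,1,1,1,1,1,1]'

```text
clock: 6.4
tool_pos: [0.4734, 0.0247, 0.0877]
eef_rot: [0.697, 0.717, -0.0, 0.0]
contact_force: [0.5, -0.6, -3.0]
opening: 0.72
finger_force: 30.0
```

>>> jog_arm --turn '[[0,0,0],[0,0,0],[0,0,0],[0,0,0],[0,0,0]]' --translation '[[-0.0005,0,0.006],[-0.0005,0,0.012],[-0.0005,0,0.018],[-0.0005,0,0.024],[-0.0005,0,0.025]]' --grip '[1,1,1,1,1]'

```text
clock: 7.02
tool_pos: [0.4733, 0.0247, 0.0631]
eef_rot: [0.697, 0.717, 0.0, 0.0]
contact_force: [-1.5, 0.4, 15.2]
opening: 0.723
finger_force: 30.0
```

Fully down, at the same height as on the counter. Releasing and rising; the tool is turned towards the bar for the look.

>>> jog_arm --turn '[[0,0,0],[0,0,0],[0,0,0],[0,0,0],[0,0,0.15],[0,0,0.3],[0,0,0.45],[0,0,0.6],[0,0,0.724],[0,0,0.724],[0,0,0.724]]' --translation '[[0,0,0],[0,0,0],[0,0,-0.01],[0,0,-0.04],[0,0,-0.08],[0,0,-0.11],[0,0,-0.11],[0,0,-0.11],[0,0,-0.11],[0,0,-0.11],[0,0,-0.11]]' --grip '[0,0,0,0,0,0,0,0,0,0,0]'

```text
clock: 8.4
tool_pos: [0.4731, 0.0246, 0.173]
eef_rot: [0.905, 0.425, 0.0, 0.0]
contact_force: [-0.7, -0.2, 0.9]
opening: 1.004
finger_force: 0.0
```

Run:
```python
from h import *
im,P=snap('wrist','w3.png'); s=r.get_state(); Q=R.from_quat(s['eef_rot']).as_matrix()
print(s['clock'],s['tool_pos'],np.arctan2(Q[1,0],Q[0,0]),s['q'],s['opening'])
for d in models.place_of('wrist','cap_grip')[:1]: print(np.round(d['position'],4),d['p'],np.round(w2px(P,d['position'])))
u,v=np.round(w2px(P,[.473,.022,.09])).astype(int); print(u,v)
x0,y0=max(u-75,0),max(v-75,0); c=cv2.resize(cv2.imread('pics/w3.png')[y0:y0+150,x0:x0+150],(600,600),interpolation=cv2.INTER_CUBIC); cv2.imwrite('pics/w3c.png',c); print(x0,y0)
```

```text
8.45 [0.47311918 0.02460001 0.17287248] 0.877461965826877 [-0.03687728  0.64460177 -0.17748275  2.09476365  0.26140116  0.42255261
 -1.11193095] 0.9989693888393413
[0.4747 0.0207 0.096 ] 0.7 [267. 212.]
264 209
189 134
```

View pics/w3c.png

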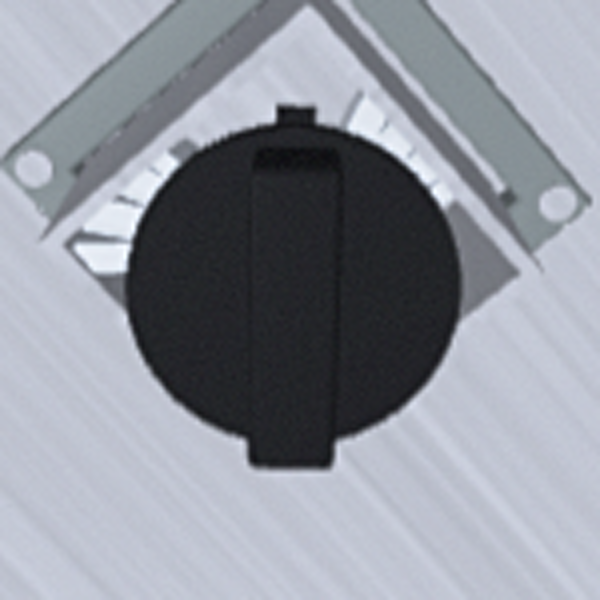

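The bar (crop x 250–340, y 168–468) is aligned with the tool, and the tin sits inside the frame.

Run:
```python
from h import *
P=cams.camera_params('wrist'); f=lambda x,y,z:px2w(P,189+x/4,134+y/4,z)
C=[f(*c,.1015) for c in [(253,170),(340,170),(249,467),(334,467)]]
b=np.mean(C,0); t=(C[0]+C[1])/2-(C[2]+C[3])/2
print(b,np.hypot(*t[:2]),np.arctan2(t[1],t[0]),f(295,283,.0855),totool([b[0],b[1],.105]))
```

```text
[0.47257042 0.0227135  0.1015    ] 0.048571282157626225 0.8624758184427002 [0.47352064 0.02344862 0.0855    ] [-0.00181546  0.00076874  0.0678078 ]
```

>>> jog_arm --turn '[[0,0,0.012],[0,0,0.012],[0,0,0.012],[0,0,0.012],[0,0,0.012],[0,0,0.012],[0,0,0.012],[0,0,0.012]]' --translation '[[-0.0015,0.0005,0.03],[-0.0015,0.0005,0.055],[-0.0015,0.0005,0.067],[-0.0015,0.0005,0.067],[-0.0015,0.0005,0.067],[-0.0015,0.0005,0.067],[-0.0015,0.0005,0.067],[-0.0015,0.0005,0.067]]' --grip '[0,0,0,1,1,1,1,1]' --force 40

```text
clock: 9.5
tool_pos: [0.4728, 0.0231, 0.106]
eef_rot: [0.908, 0.419, 0.0, 0.0]
contact_force: [-0.6, 0.8, -0.8]
opening: 0.458
finger_force: 0.0
```

>>> jog_arm --turn '[[0,0,0],[0,0,0],[0,0,0],[0,0,0],[0,0,0],[0,0,0],[0,0,0],[0,0,0],[0,0,0]]' --translation '[[0,0,0],[0,0,0],[0,0,0],[0,0,0],[0,0,0],[0,0,0.005],[0,0,0.01],[0,0,0.013],[0,0,0.013]]' --grip '[1,1,1,1,1,1,1,1,1]'

```text
clock: 10.62
tool_pos: [0.4727, 0.0231, 0.0931]
eef_rot: [0.908, 0.419, 0.0, 0.0]
contact_force: [-0.8, -0.4, 12.6]
opening: 0.153
finger_force: 40.0
```

>>> jog_arm --turn '[[0,0,0.12],[0,0,0.27],[0,0,0.42],[0,0,0.57],[0,0,0.72],[0,0,0.82],[0,0,0.88],[0,0,0.9],[0,0,0.9]]' --translation '[[0,0,0],[0,0,0],[0,0,0],[0,0,0],[0,0,0],[0,0,0],[0,0,0],[0,0,0],[0,0,0]]' --grip '[1,1,1,1,1,1,1,1,1]'

```text
clock: 11.75
tool_pos: [0.4735, 0.0232, 0.0935]
eef_rot: [1.0, -0.018, 0.001, 0.0]
contact_force: [-0.9, 1.2, 12.2]
opening: 0.159
finger_force: 40.0
```

Run:
```python
from h import *
s=r.get_state(); Q=R.from_quat(s['eef_rot']).as_matrix(); print(np.arctan2(Q[1,0],Q[0,0]),s['moment'],s['contact_force'],s['q'],s['tool_pos'])
```

```text
-0.03564331853505701 [0.04934008 0.17688351 0.10035789] [-0.87083342  1.16688735 12.18499093] [-0.16602985  0.80271145  0.03171623  2.14746188 -0.11860238  0.19060424
 -1.63401012] [0.47348059 0.02323571 0.09348581]
```

Not at the stop yet; turning a little further until the moment rises.

>>> jog_arm --turn '[[0,0,0.03],[0,0,0.06],[0,0,0.08],[0,0,0.08]]' --translation '[[0,0,0],[0,0,0],[0,0,0],[0,0,0]]' --grip '[1,1,1,1]'

```text
clock: 12.25
tool_pos: [0.4734, 0.0233, 0.0935]
eef_rot: [0.998, -0.057, 0.001, -0.0]
contact_force: [-0.1, -1.3, 12.1]
opening: 0.156
finger_force: 40.2
```

Run:
```python
from h import *
s=r.get_state(); Q=R.from_quat(s['eef_rot']).as_matrix(); print(np.arctan2(Q[1,0],Q[0,0]),s['moment'],s['contact_force'],s['tool_pos'])
```

```text
-0.114335695152479 [0.02070342 0.20190617 0.42631072] [-0.06157143 -1.27815095 12.11246367] [0.47335864 0.02327475 0.09349064]
```

>>> jog_arm --turn '[[0,0,0.02],[0,0,0.03],[0,0,0.03],[0,0,0.03],[0,0,0.03],[0,0,0.03]]' --translation '[[0,0,0],[0,0,0],[0,0,-0.003],[0,0,-0.006],[0,0,-0.0075],[0,0,-0.0075]]' --grip '[1,1,1,1,1,1]'

```text
clock: 13.0
tool_pos: [0.4733, 0.023, 0.1004]
eef_rot: [0.997, -0.073, 0.001, 0.0]
contact_force: [2.7, -1.4, 2.4]
opening: 0.153
finger_force: 40.1
```

Run:
```python
from h import *
s=r.get_state(); Q=R.from_quat(s['eef_rot']).as_matrix(); print(np.arctan2(Q[1,0],Q[0,0]),s['moment'],s['contact_force'],s['tool_pos'])
```

```text
-0.14617947245635493 [-0.39790024 -0.49025417  0.33769689] [ 2.67779144 -1.37010848  2.4337213 ] [0.4732668  0.0229552  0.10035622]
```

>>> jog_arm --turn '[[0,0,-0.03],[0,0,-0.04],[0,0,-0.04],[0,0,-0.04],[0,0,-0.04]]' --translation '[[0,0,-0.0005],[0,0,-0.0005],[0,0,-0.0005],[0,0,-0.0005],[0,0,-0.0005]]' --grip '[1,1,1,1,1]'

```text
clock: 13.62
tool_pos: [0.473, 0.0232, 0.1008]
eef_rot: [0.999, -0.053, 0.0, -0.0]
contact_force: [3.2, -0.6, 2.3]
opening: 0.153
finger_force: 40.0
```

Run:
```python
from h import *
im,P=snap('wrist','w4.png')
s=r.get_state(); Q=R.from_quat(s['eef_rot']).as_matrix(); print(s['clock'],np.arctan2(Q[1,0],Q[0,0]),s['moment'],s['contact_force'],s['tool_pos'])
for n in ['lug0','notch0','notch1','notch2','cap_grip','tin_center']:
    for d in models.place_of('wrist',n)[:1]: print(n,d['position'],d['p'])
```

```text
13.675 -0.10640582109508841 [-0.25270589 -0.76879264 -0.10151065] [ 3.13536655 -1.73921048  2.20458724] [0.47297344 0.02314413 0.10079909]
lug0 [0.4968, 0.0188, 0.0567] 0.56
notch0 [0.4985, 0.024, 0.0614] 0.91
notch1 [0.4985, 0.024, 0.0614] 0.91
notch2 [0.4985, 0.024, 0.0614] 0.91
cap_grip [0.4747, 0.0228, 0.0893] 0.96
```

View pics/w4.png

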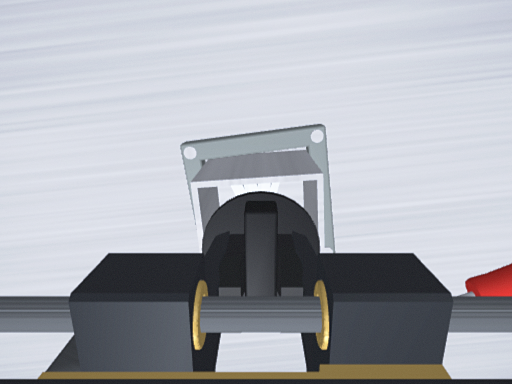

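Locked: the force fell from 12 N to 2 N as the cap rose to the 5 mm-lower level, and the bar now lines up with the tin's sides (bar at (262,250), frame and tin at (260,160)). Lifting slowly, then moving towards the drawer.

>>> jog_arm --turn '[[0,0,0],[0,0,0],[0,0,0],[0,0,0],[0,0,0],[0,0,0],[0,0,0],[0,0,0]]' --translation '[[0,0,-0.004],[0,0,-0.01],[0,0,-0.018],[0,0,-0.03],[0,0,-0.05],[0,0,-0.08],[0,0,-0.11],[0,0,-0.11]]' --grip '[1,1,1,1,1,1,1,1]' --force 45

```text
clock: 14.98
tool_pos: [0.4727, 0.0232, 0.2126]
eef_rot: [0.999, -0.053, 0.001, -0.0]
contact_force: [0.6, 0.8, -4.3]
opening: 0.153
finger_force: 45.0
```

The downward load went to −4.3 N, so the tin came up with the cap.

>>> jog_arm --turn '[[0,0,-0.08],[0,0,-0.2],[0,0,-0.35],[0,0,-0.5],[0,0,-0.65],[0,0,-0.8],[0,0,-0.95],[0,0,-1.1],[0,0,-1.25],[0,0,-1.4],[0,0,-1.55],[0,0,-1.64],[0,0,-1.68],[0,0,-1.68],[0,0,-1.68]]' --translation '[[0,-0.01,0],[-0.001,-0.025,0],[-0.002,-0.045,0],[-0.003,-0.065,0],[-0.004,-0.085,0],[-0.005,-0.105,0],[-0.006,-0.125,0],[-0.007,-0.145,0],[-0.008,-0.165,0],[-0.009,-0.185,0],[-0.01,-0.205,0],[-0.01,-0.22,0],[-0.01,-0.227,0],[-0.01,-0.227,0],[-0.01,-0.227,0]]' --grip '[1,1,1,1,1,1,1,1,1,1,1,1,1,1,1]'

```text
clock: 16.85
tool_pos: [0.4865, 0.2489, 0.2102]
eef_rot: [0.706, 0.708, -0.001, 0.0]
contact_force: [0.1, -0.3, -3.8]
opening: 0.159
finger_force: 45.0
```

Run:
```python
from h import *
im,P=snap('wrist','w5.png')
s=r.get_state(); Q=R.from_quat(s['eef_rot']).as_matrix(); print(s['clock'],np.arctan2(Q[1,0],Q[0,0]),s['contact_force'],s['tool_pos'],s['q'])
for d in models.place_of('wrist','drawer_in')[:2]: print(d['position'],d['p'],w2px(P,d['position']))
```

```text
16.9 1.572509908140514 [ 0.12829488  0.47416614 -3.52522927] [0.48661856 0.24889975 0.21038801] [-0.355374    0.66477284 -0.33442559  1.84762465  0.32716394  0.68449358
 -0.87797509]
[0.483, 0.368, 0.0058] 0.58 (np.float64(258.28196198882057), np.float64(35.66303615701446))
[0.3577, 0.1463, -0.0022] 0.17 (np.float64(144.11017028838776), np.float64(256.64174115080203))
```

View pics/w5.png

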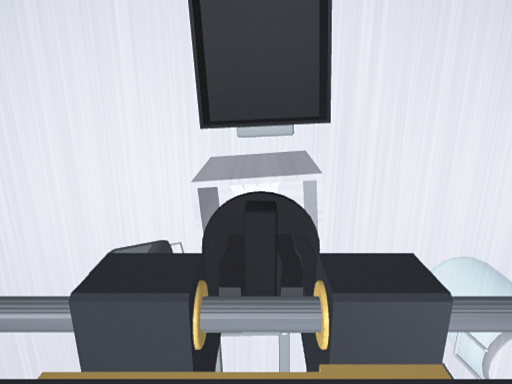

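The drawer's front rim corners are at (201,129) and (330,122), sides running up to (190,0) and (330,0). The tin hangs below at (257,165).

Run:
```python
from h import *
P=cams.camera_params('wrist')
A,B=px2w(P,201,129,.046),px2w(P,330,122,.046); d=B-A; y=np.arctan2(d[1],d[0]); n=np.array([-np.sin(y),np.cos(y),0])
print(A,B,np.hypot(*d[:2]),y,'mid',(A+B)/2+.072*n)
for q in [(190,0),(331,0)]: print(px2w(P,*q,.046))
z=.2104-.1008
A,B=px2w(P,192,181.5,z+.068),px2w(P,322,173,z+.068); d=B-A; y2=np.arctan2(d[1],d[0]); print('tin',np.hypot(*d[:2]),y2,(A+B)/2+.032*np.array([np.sin(y2),-np.cos(y2),0]))
```

```text
[0.43533592 0.29011064 0.046     ] [0.54372009 0.29607442 0.046     ] 0.10854811904680363 0.05496905893903962 mid [0.48557223 0.36498378 0.046     ]
[0.43156842 0.38746106 0.046     ]
[0.53912057 0.38758299 0.046     ]
tin 0.06261655359046925 0.06885341126349094 [0.48602615 0.2491221  0.1776    ]
```

>>> jog_arm --turn '[[0,0,0],[0,0,0.01],[0,0,0.01],[0,0,0.01],[0,0,0.01],[0,0,0.01],[0,0,0.01],[0,0,0.01],[0,0,0.01],[0,0,0.01]]' --translation '[[0.015,0,0],[0.045,0,0],[0.08,0,0],[0.1,0,0],[0.106,0,0.01],[0.106,0,0.035],[0.106,0,0.06],[0.106,0,0.085],[0.106,0,0.098],[0.106,0,0.1]]' --grip '[1,1,1,1,1,1,1,1,1,1]'

```text
clock: 18.2
tool_pos: [0.4862, 0.3548, 0.1097]
eef_rot: [0.71, 0.704, -0.001, 0.0]
contact_force: [-0.4, -0.6, -2.6]
opening: 0.154
finger_force: 45.0
```

>>> jog_arm --turn '[[0,0,0],[0,0,0],[0,0,0]]' --translation '[[0,0,0.0015],[0,0,0.003],[0,0,0.003]]' --grip '[1,1,1]'

```text
clock: 18.58
tool_pos: [0.4867, 0.3561, 0.1082]
eef_rot: [0.71, 0.705, 0.0, 0.0]
contact_force: [0.3, 0.4, -2.3]
opening: 0.151
finger_force: 45.0
```

>>> jog_arm --turn '[[0,0,0],[0,0,0],[0,0,0]]' --translation '[[0,0,0.001],[0,0,0.002],[0,0,0.002]]' --grip '[1,1,1]'

```text
clock: 18.95
tool_pos: [0.4866, 0.356, 0.1058]
eef_rot: [0.71, 0.705, 0.0, 0.0]
contact_force: [0.1, 0.3, -2.8]
opening: 0.157
finger_force: 45.0
```

>>> jog_arm --turn '[[0,0,0],[0,0,0],[0,0,0]]' --translation '[[0,0,0.001],[0,0,0.0015],[0,0,0.0015]]' --grip '[1,1,1]'

```text
clock: 19.32
tool_pos: [0.4868, 0.3561, 0.1055]
eef_rot: [0.71, 0.705, 0.001, 0.0]
contact_force: [-1.2, -0.3, 8.2]
opening: 0.153
finger_force: 45.0
```

Touchdown (8 N upward). Releasing and rising clear.

>>> jog_arm --turn '[[0,0,0],[0,0,0],[0,0,0],[0,0,0],[0,0,0],[0,0,0],[0,0,0],[0,0,0],[0,0,0],[0,0,0]]' --translation '[[0,0,-0.0005],[0,0,-0.0005],[0,0,-0.0005],[0,0,-0.005],[0,0,-0.02],[0,0,-0.06],[0,0,-0.1],[0,0,-0.13],[0,0,-0.13],[0,0,-0.13]]' --grip '[0.7,0.7,0.7,0.7,0.7,0.7,0.7,0.7,0.7,0.7]'

```text
clock: 20.58
tool_pos: [0.486, 0.3555, 0.2339]
eef_rot: [0.71, 0.705, -0.001, 0.0]
contact_force: [0.1, 0.4, -0.8]
opening: 0.299
finger_force: 0.0
```

Run:
```python
from h import *
im,P=snap('wrist','w6.png'); s=r.get_state(); print(s['clock'],s['tool_pos'],s['opening'],s['contact_force'])
for n in ['cap_grip','lug0','notch0','drawer_in']:
    for d in models.place_of('wrist',n)[:1]: print(n,d['position'],d['p'])
```

```text
20.625 [0.48584896 0.35531871 0.23338072] 0.29757007206904407 [ 1.00185095 -0.75071631 -0.04782374]
cap_grip [0.4903, 0.3538, 0.093] 0.96
lug0 [0.4892, 0.3783, 0.062] 0.94
notch0 [0.5065, 0.3457, 0.0632] 0.88
```

View pics/w6.png

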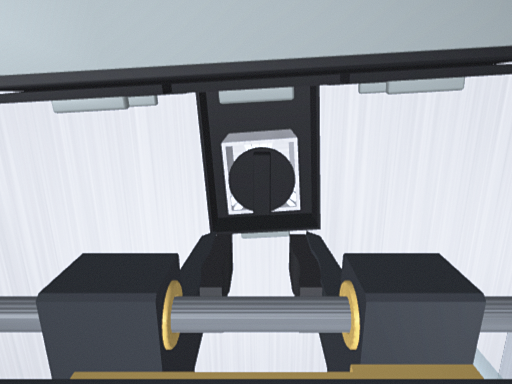

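The tin stands upright in the drawer at (262,175) with the bar square to its sides and the cap at the locked height. The gripper is clear, so I'm handing in.

```bash
python3 -c "
from plant import r
print(r.finish_job())"
```

```text
the job is handed in; nothing more can be done
None
```

I locked the tin's cap in the frame, stood the tin upright on the drawer floor, let go and handed the job in at about 21 s; the hand-in gave no verdict back.

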